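# Hold the setting rod through both bushes of a contact jig

## Task

Press the pedal of the contact jig right down to its stop so that the shuttle is pushed in and locks under the bridge, then take the blue-headed setting rod by its head out of the rack and lower it upright through the brass bush of the bridge and on through the brass bush of the shuttle, without forcing it. Finish while still holding the rod in the gripper, its nose standing out below the lower bush and its collar close above the upper bush but not resting on it, so that I can tighten the bridge screws. Leave the red-headed rod in the rack and the things lying round about where they are.

Things in the scene. Friction and masses are not known exactly. Their poses are not given: they have to be found in the camera images.
- contact_jig: jig: grey base plate 240 x 170 x 10 mm; at one end two posts with a bridge (56 x 156 mm, top 116 mm above the bench) that has a brass bush in its middle, under it a blue shuttle on rails, at the other end a pedal. Origin on the underside, 15 mm from the plate's centre towards the bridge; x points from pedal to bridge. The bridge's bush is at x = 60 mm, y = 0, the pad at rest at x = -92 mm
- pedal_pad (a point): centre of the top face of the pedal's black ribbed rubber pad (44 x 58 mm, the long side along the jig's y); moves with the pedal. 83 mm above the bench at rest and 35 mm at the stop, where it is also 11 mm farther from the bridge. The pad sits 70 mm from the hinge pin, which runs along the jig's y, 44 mm above the bench at x = -33 mm in the jig's frame
- pedal (a joint): angle of the pedal: 0 at rest (outer end of the pad 0.42 rad up), 0.71 rad at its stop (0.29 rad down). A spring pushes it up with about 5 N at the pad, less from 0.3 rad on, until a dead centre near 0.63 rad; pressed past that it stays at the stop by itself, let go earlier it swings back up. A toggle link drives the shuttle 11 mm along the jig's x until the bushes are in line, and locks it
- upper_bush (a point): centre of the top face of the bridge's brass bush, on the axis of its bore, 120 mm above the bench; bore 12 mm across, 24 mm long, vertical, flange 32 mm across
- lower_bush (a point): centre of the top face of the shuttle's brass bush, 54 mm above the bench; bore 12 mm across, 18 mm long, vertical (its lower face is 36 mm above the bench, 26 mm above the base plate); moves with the shuttle: 11 mm short of the upper bush's axis while the pedal is up, under it when the pedal is at its stop. A green terminal block stands on either side of it
- rod_rack: grey sheet-metal rack that does not move, top 115 mm above the bench, 56 mm along its x and 124 mm along its y; origin on its underside at the centre. It has two holes 55 mm apart along its own y (27.5 mm either side of the centre), in each of which a rod hangs by its collar, the heads reaching 166 mm above the bench; which rod hangs in which hole varies
- setting_rod: steel shank 10 mm across, 105 mm long, its nose tapered to 4 mm over the last 9 mm; a steel collar 22 mm across, 4 mm thick; above it a blue ribbed round head 17 mm across, 47 mm high (156 mm over all); about 0.12 kg. Black ring on the shank 9 mm below the collar. Origin at the tip of the nose, z along the rod to the head; starts upright in the rack, tip 10 mm above the bench
- rod_collar (a point): centre of the underside of the setting rod's collar, on its axis, 105 mm from the nose tip
- slim_rod: the other rod in the rack, the same but with a red head and an 8 mm shank; stays where it is. Origin at the tip of its nose
- yellow_screwdriver: screwdriver with yellow handle, 169 mm long, 25 mm thick, lying on the bench; stays where it is
- amber_tape: roll of amber tape, 60 mm across, 18 mm high, lying flat; stays where it is
- blue_capacitor: dark blue capacitor, 22 mm across, 52 mm long, lying; stays where it is

How it is judged:
On the way, in this order (a step that is already met when the one before it is completed fails the run):
1. the pedal is down at its stop and the bushes are in line (value of joint pedal above 0.68 rad and horizontal distance between lower_bush and upper_bush below 0.001 m), for 0.2 s.
2. the rod's nose has entered the upper bush (z of setting_rod in the frame of upper_bush below -0.012 m and horizontal distance between setting_rod and upper_bush below 0.004 m), for 0.05 s.
3. the nose has gone on into the lower bush (z of setting_rod in the frame of lower_bush below -0.01 m and horizontal distance between setting_rod and lower_bush below 0.004 m), for 0.05 s.
At the end, for the whole second after the job is handed in: pedal at its stop (over 0.68 rad); rod held (over 3 N), still, upright (0.05 rad), nose and collar within 3 mm of the bush axes, nose 3 mm or more below the lower bush, collar 2 mm or more above the upper one, under 20 N on the jig; red-headed rod still in the rack (value of joint pedal above 0.68 rad and z of setting_rod in the frame of lower_bush below -0.021 m and horizontal distance between setting_rod and lower_bush below 0.003 m and horizontal distance between rod_collar and upper_bush below 0.003 m and z of rod_collar in the frame of upper_bush above 0.002 m and angle between setting_rod's own z axis and vertical below 0.05 rad and contact force between the fingers and setting_rod above 3 N and contact force between setting_rod and contact_jig below 20 N and linear speed of setting_rod below 0.02 m/s and z of slim_rod in the frame of rod_rack below 0.02 m and distance of slim_rod from where it was at the start of the episode below 0.02 m); the arm keeps its last pose, push and grip.
It fails at once if the red-headed rod is taken out or pushed aside (distance of slim_rod from where it was at the start of the episode above 0.02 m).
It fails at once if the screwdriver, the tape or the capacitor is pushed away (distance of any of yellow_screwdriver, amber_tape, blue_capacitor from where it was at the start of the episode above 0.02 m).
It fails at once if the rod is rammed against the jig (contact force between setting_rod and contact_jig above 60 N).
It also fails if it takes over 64 s, if anything falls off the work surface, if the arm or the gripper's body presses on something with over 40 N, if the wrist force passes 120 N, or if a joint passes its speed limit or range.

## Robot

A 6-joint arm with a two-finger parallel gripper is mounted at the origin on a cart in front of the work surface, level with it; the furniture and walls round the work are solid. World frame = base frame: x ahead of the robot, y to its left, z up, the work surface at z = 0. Lengths are in m, angles in rad, forces in N, time in s.
With the tool pointing down it reaches from about 0.325 to 0.775 m from the base axis. Payload 5.5 kg.
Tool frame: the origin (TCP) lies between the finger pads; the fingertips stand 8 mm ahead of it and the grasp point (between the pads) lies 11 mm behind it (tcp_to_tips is the distance from the TCP to the fingertips, in m); z points along the fingers, y is the line along which they close (so a half turn about z gives the same grasp; the last joint's range is limited). The gripper opens to 88 mm and grips with 3 to 60 N. Pads are 20 mm wide; open, the fingers measure 115 mm over their backs; the gripper's body (75 mm by 178 mm) begins 61 mm behind the grasp point.
Start: joints at [1.208, 0.091, 1.231, -0, 1.82, -0.057], TCP at [0.181, 0.572, 0.231] pointing down, gripper open.
Joint ranges: [-2.87, 2.87], [-0.86, 2.18], [0.17, 2.46], [-1.51, 4.65], [0.06, 2.69], [-2.65, 2.65]. Speed limits (rad/s): [2.57, 2.57, 3.01, 3.14, 3.14, 3.14].

## Interface

Orientations are given as a unit quaternion [w, x, y, z].
In Python, from bench import * gives the robot as it stands. Calls block until the motion is done:
- move_to(position, orientation): joint-space move of the TCP to a pose.
- move_l(position, speed=0.15, orientation=None): straight line of the TCP; orientation=None keeps the orientation; speed is the mean speed in m/s.
- movej(angles): joint-space move.
- gripper_open() and close(): open the fingers fully, or close them until they stop; the grip force is fixed at half the most.
- hold(seconds).
- inverse_kinematics(position, orientation): joint angles nearest the present ones, or None.
- state(): the state.
- get_image(name): name is "side" or "top"; returns a dict with "frame" (480x640x3 uint8, blue, green, red), "depth" (480x640 float32, m along the optical axis (not along the pixel's ray), 0 where there is no reading), "camera_matrix" (3x3 intrinsics, pixels), "k1" (the pictures are not rectified: a ray, as slopes to the right and down, at radius r is drawn at 1 + k1 r^2 times it, then the intrinsics apply), "view" (4x4, takes a point from world to camera coordinates). Camera axes: x right, y up, looking along -z (the intrinsics and any distortion apply to the point x, -y, -z); pixel columns grow to the right and rows downward; lengths in m; the calibration is good to about 2 mm. A picture is of the moment at which its call begins.
A pose or a line that the arm cannot do raises IKError and nothing moves.
- job_done(): hands the job in; it is judged then, once.
The state is a dict: "time": time; "joint_pos": joint angles; "dq": joint speeds; "joint_torque": joint torques, N m; "ee_pos": TCP position; "ee_rot": TCP orientation; "ft_force": force on the tool from outside, world axes, zero at the start; "moment": the same for the moment, N m; "finger_gap": finger opening in m; "finger_force": force on a finger pad.
Only numpy, scipy, OpenCV 4.12 (cv2) and the standard library are available. Lean on these libraries where they do the work, as an engineer would, in place of code of your own. Each camera call takes 0.05 s, during which the arm holds its last target. There are 200 camera calls.

## Working session

There is one attempt and no reset: what is moved stays moved. The work goes in short steps, each a Python script; the robot and the scene stay as the last script left them, time stands still between calls to the robot, and variables do not carry over. Pictures are saved under pics/ and viewed, at most 10 in all, crops included, and the job is handed in when it is done.

```bash
mkdir -p pics; ls; python3 - <<'E'
from bench import *
import cv2,numpy as np,pickle
d={n:get_image(n) for n in("side","top")}
pickle.dump(d,open("im0.pkl","wb"))
for n in d:
    cv2.imwrite(f"pics/{n}0.png",d[n]["frame"]); print(n,d[n]["camera_matrix"],d[n]["k1"],d[n]["view"],(d[n]["depth"]>0).mean())
print(state())
E
```

```text
pics
side [[600.57470349   0.         315.8122264 ]
 [  0.         600.57470349 235.94224726]
 [  0.           0.           1.        ]] -0.10782973272549341 [[-0.99876272 -0.04608007  0.01869909  0.50728033]
 [ 0.03801483 -0.46503657  0.88447491 -0.05980027]
 [-0.0320609   0.88409141  0.46621291 -1.56214412]
 [ 0.          0.          0.          1.        ]] 0.995888671875
top [[502.0948737    0.         311.43708006]
 [  0.         502.0948737  244.18959975]
 [  0.           0.           1.        ]] -0.0732809380858425 [[ 0.0262692  -0.99962496 -0.00773801  0.12108665]
 [ 0.99141685  0.02506023  0.12831448 -0.51679423]
 [-0.12807244 -0.01104231  0.99170334 -1.41034846]
 [ 0.          0.          0.          1.        ]] 0.996083984375
{'time': 0.1, 'joint_pos': array([ 1.20831133e+00,  9.17760348e-02,  1.23170790e+00,  2.37568134e-05,
        1.81978605e+00, -5.67177946e-02]), 'dq': array([-0.00056752, -0.00061629, -0.002843  ,  0.0002571 ,  0.00140417,
        0.00081923]), 'joint_torque': array([ 1.63325803e-03, -4.47861958e+01, -4.07567060e+01,  6.99438737e-02,
        2.84031057e-02, -1.07341143e-04]), 'ee_pos': array([0.18053696, 0.57195127, 0.22965695]), 'ee_rot': array([-1.85764233e-04,  1.52285792e-01,  9.88336144e-01, -8.17917072e-04]), 'ft_force': array([-0.17130575,  0.96875045,  0.76055485]), 'moment': array([ 0.00492004,  0.00917283, -0.01621749]), 'finger_force': 0.0, 'finger_gap': 0.08784177502354977}
```

```bash
sleep 1
```

```text
(no output)
```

View pics/side0.png

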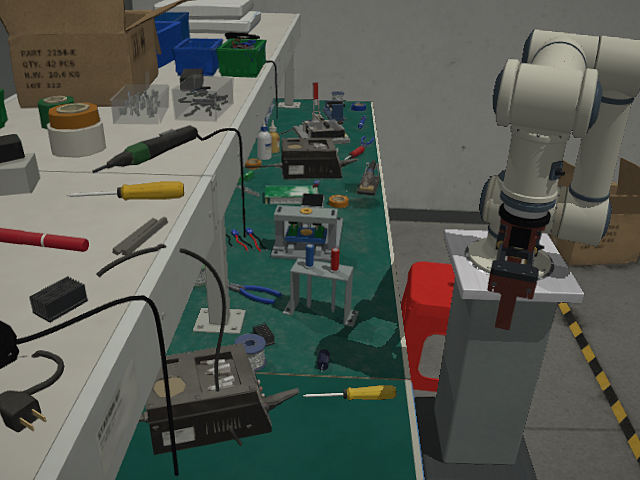

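View pics/top0.png

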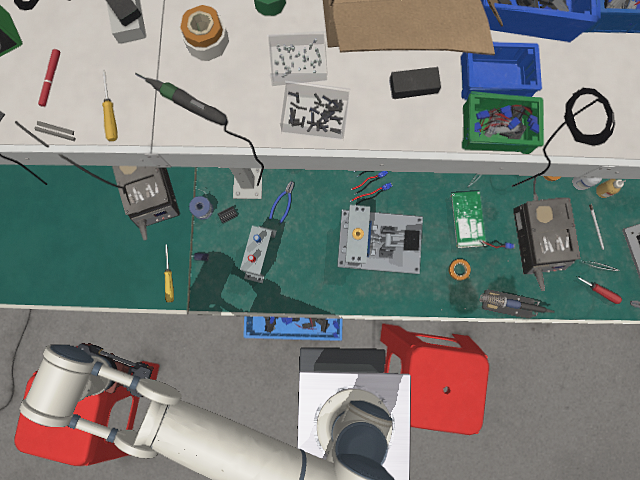

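Side: blue head about (310,255), red (335,258), upper bush (306,211). Top: blue head (259,237), red (251,258), bush (358,234), pedal pad (411,240). I'll look closer and unproject these.

```bash
cat > h.py <<'E'
import numpy as np,cv2,pickle
from scipy.optimize import least_squares
F=np.diag([1,-1,-1.])
def proj(im,P):
    V=im["view"];R=F@V[:3,:3];t=F@V[:3,3]
    return cv2.projectPoints(np.atleast_2d(np.array(P,float)),cv2.Rodrigues(R)[0],t,im["camera_matrix"],np.array([im["k1"],0,0,0.]))[0][:,0]
def ray(im,uv):
    V=im["view"];R=F@V[:3,:3];t=F@V[:3,3]
    n=cv2.undistortPoints(np.array([[uv]],float),im["camera_matrix"],np.array([im["k1"],0,0,0.]))[0,0]
    return -R.T@t, R.T@np.array([n[0],n[1],1.])
def at_z(im,uv,z):
    c,d=ray(im,uv); return c+d*(z-c[2])/d[2]
def at_depth(im,uv):
    c,d=ray(im,uv); return c+d*float(im["depth"][int(round(uv[1])),int(round(uv[0]))])
def tri(ims,uvs):
    return least_squares(lambda X:np.concatenate([proj(i,X)[0]-u for i,u in zip(ims,uvs)]),[.5,0,.1])
def cloud(im):
    v,u=np.mgrid[:480,:640];D=np.array([im["k1"],0,0,0.])
    n=cv2.undistortPoints(np.stack([u,v],-1).reshape(-1,1,2).astype(float),im["camera_matrix"],D)[:,0]
    z=im["depth"].reshape(-1,1);V=im["view"];R=F@V[:3,:3];t=F@V[:3,3]
    return ((np.c_[n,np.ones(len(n))]*z-t)@R).reshape(480,640,3)
E
python3 - <<'E'
from h import *
d=pickle.load(open("im0.pkl","rb"))
s,t=d["side"],d["top"]
for n,a,b in(("blue",(310,247),(259,237)),("red",(335,250),(251,258)),("bush",(306,211),(358,234))):
    r=tri([s,t],[a,b]); print(n,r.x.round(4),r.fun.round(1),at_depth(t,b).round(4),at_depth(s,a).round(4))
print("pad",at_depth(t,(411,240)))
C=cloud(t)
hsv=cv2.cvtColor(t["frame"],cv2.COLOR_BGR2HSV)
# top of bridge points, base plate, rack top
roi=np.zeros((480,640),bool);roi[195:285,325:435]=1
rr=np.zeros((480,640),bool);rr[215:290,235:285]=1
for n,m in(("bridge",roi&(abs(C[...,2]-.116)<.006)),("plate",roi&(abs(C[...,2]-.010)<.004)),("rack",rr&(abs(C[...,2]-.115)<.006)),("heads",rr&(C[...,2]>.15))):
    P=C[m]; b=cv2.minAreaRect((P[:,:2]*1000).astype(np.float32)); print(n,m.sum(),P.mean(0).round(4),b)
a=cv2.resize(t["frame"][190:290,230:440],None,fx=3.8,fy=3.8,interpolation=cv2.INTER_CUBIC)
b=cv2.resize(s["frame"][190:330,260:365],None,fx=2.,fy=2.,interpolation=cv2.INTER_CUBIC)
o=np.zeros((600,800,3),np.uint8);o[:a.shape[0],:a.shape[1]]=a[:600,:800]
b=b[:220];o[380:380+b.shape[0],:b.shape[1]]=b
cv2.imwrite("pics/z1.png",o)
E
```

```text
blue [0.5114 0.2712 0.1621] [-0.3 -0.1 -0.   0.4] [0.512  0.2708 0.1657] [0.5102 0.281  0.1673]
red [0.4572 0.2893 0.167 ] [ 0.3  0.   0.  -0.4] [0.4561 0.2893 0.1668] [0.4579 0.2914 0.1683]
bush [0.534  0.008  0.1199] [ 0.2  0.   0.  -0.2] [0.5427 0.003  0.0588] [0.5343 0.0129 0.1224]
pad [ 0.52584963 -0.14291101  0.08339116]
bridge 1091 [0.5343 0.0091 0.1164] ((534.9181518554688, 8.812145233154297), (56.454368591308594, 156.8677215576172), 86.5629653930664)
plate 2211 [ 0.5257 -0.0815  0.0099] ((537.559814453125, -65.7200927734375), (264.51934814453125, 321.7374267578125), 1.450764536857605)
rack 810 [0.4829 0.2842 0.1155] ((484.11102294921875, 284.51092529296875), (56.7031364440918, 124.73908233642578), 77.305419921875)
heads 98 [0.4583 0.2566 0.3774] ((406.6695556640625, 220.61122131347656), (250.3836669921875, 59.087913513183594), 39.32647705078125)
```

View pics/z1.png

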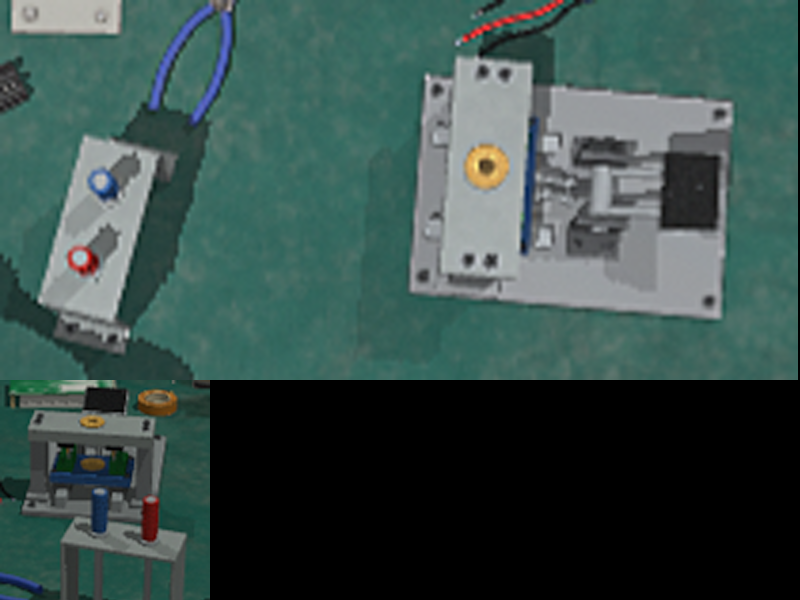

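Crop: blue head top at about (256.5,236.6) in the top image, red at (251.6,258), and the rack agrees with both. The bridge centre is (0.5346, 0.0089) and jig x points at about 86.6°. Next is pressing the pedal.

```bash
cat >> h.py <<'E'
def quat(deg):  # tool down, closing line at angle deg in world xy
    e=np.radians(90-deg)/2; return [0,np.sin(e),np.cos(e),0]
JX=np.array([np.cos(np.radians(86.6)),np.sin(np.radians(86.6))]); BUSH=np.array([.5346,.0089]); JO=BUSH-.06*JX
E
timeout 300 python3 - <<'E'
from bench import *
from h import *
q=quat(-3.4)
def tip(th,out=.003,dz=0):
    r=.0707; x=-.033-r*np.cos(th)-out; z=.044+r*np.sin(th)+dz
    return [*(JO+JX*x),z+.008]
close()
p=tip(.584,dz=.10); print(p, inverse_kinematics(p,q))
move_to(p,q)
f0=state()["ft_force"]; print(f0,state()["time"])
move_l(tip(.584,dz=.015),.15)
for th in np.arange(.584,-.21,-.04):
    move_l(tip(th,dz=.004 if th>.2 else .002),.06)
    f=state()["ft_force"]-f0; print(round(th,2),f.round(1),state()["ee_pos"].round(4))
    if f[2]>30: break
hold(.3); s=state(); print((s["ft_force"]-f0).round(1),s["ee_pos"],s["time"])
import pickle
pickle.dump({n:get_image(n) for n in("side","top")},open("im1.pkl","wb"))
E
```

```text
[np.float64(0.5254085525969713), np.float64(-0.14580965969985743), np.float64(0.19098153337585225)] [-3.33099888e-01 -6.07730473e-02  1.45411011e+00 -4.44089210e-16
  1.74825559e+00 -2.73758693e-01]
[0.90564442 0.34615697 0.26930517] 4.25
0.58 [-0.1  0.3  0.3] [ 0.5258 -0.1458  0.0955]
0.54 [1.1 1.3 3.4] [ 0.5258 -0.1472  0.0932]
0.5 [2.6 1.6 3.7] [ 0.5256 -0.1488  0.0903]
0.46 [2.9 2.8 3.2] [ 0.5254 -0.1501  0.0877]
0.42 [3.  0.1 3.9] [ 0.5251 -0.1514  0.0849]
0.38 [1.3 1.5 3.1] [ 0.5249 -0.1525  0.0823]
0.34 [1.4 0.9 3.4] [ 0.5248 -0.1535  0.0796]
0.3 [2.1 0.7 3.1] [ 0.5248 -0.1544  0.0769]
0.26 [1.5 1.3 3. ] [ 0.5247 -0.1552  0.0742]
0.22 [1.9 0.5 4.4] [ 0.5247 -0.1559  0.0714]
0.18 [0.  0.1 2.3] [ 0.5245 -0.1567  0.0666]
0.14 [-1.  -1.7  2.4] [ 0.5245 -0.1571  0.0639]
0.1 [-1.8 -2.5  3. ] [ 0.5245 -0.1574  0.0611]
0.06 [-1.7 -2.8  2.3] [ 0.5245 -0.1574  0.0582]
0.02 [-1.3 -0.5  0.9] [ 0.5246 -0.1572  0.0551]
-0.02 [-1.7  0.6  0.8] [ 0.5245 -0.1571  0.0522]
-0.06 [-1.9 -0.4 -0.7] [ 0.5245 -0.1571  0.0495]
-0.1 [-1.  -0.8 -0.4] [ 0.5246 -0.157   0.0468]
-0.14 [-0.5  0.1  2.2] [ 0.5251 -0.1569  0.0448]
-0.18 [-5.9  0.2 12.3] [ 0.5253 -0.1569  0.0442]
[-5.4 -0.5 12.3] [ 0.52535273 -0.15686186  0.04421719] 10.35
```

```bash
timeout 300 python3 - <<'E'
from bench import *
from h import *
p=state()["ee_pos"].copy(); f0=state()["ft_force"]
move_l([p[0],p[1],p[2]-.003],.05); hold(.2); print(state()["ft_force"])
move_l([p[0],p[1],.22],.2); 
rod=np.array([.5109,.2785]); q=quat(77.3)
gripper_open()
move_to([*rod,.24],q); s=state();print(s["time"],s["joint_pos"].round(2),s["ft_force"])
d={n:get_image(n) for n in("side","top")};pickle.dump(d,open("im2.pkl","wb"))
C=cloud(d["top"])
d0=pickle.load(open("im0.pkl","rb"))
# rod axis from side views: blue head pixels, before arm
m=cv2.inRange(cv2.cvtColor(d0["side"]["frame"],cv2.COLOR_BGR2HSV),(100,90,40),(125,255,255))
n,l,st,c=cv2.connectedComponentsWithStats(m[235:275,295:325]); print(st,c)
m=cv2.inRange(cv2.cvtColor(d0["top"]["frame"],cv2.COLOR_BGR2HSV),(100,110,40),(125,255,255))
n,l,st,c=cv2.connectedComponentsWithStats(m[225:250,245:270]); print(st,c)
print(proj(d0["side"],[[*rod,.166],[*rod,.119]]),proj(d0["top"],[[*rod,.166],[*rod,.119]]))
a=[cv2.resize(x["side"]["frame"][190:290,260:360],None,fx=4,fy=4,interpolation=cv2.INTER_CUBIC) for x in(d0,d)]
b=[cv2.resize(x["top"]["frame"][190:290,330:440][:, :],(400,200)) for x in(d0,d)]
cv2.imwrite("pics/z2.png",np.vstack([np.hstack(a),np.hstack(b)]))
E
```

```text
[-7.52560316  1.75714787 15.92752869]
14.9167 [ 0.44  0.04  1.26 -0.    1.83 -0.91] [-1.20469102 -0.78348041 -0.00830675]
[[  0   0  30  40 844]
 [  0   0  30   9 195]
 [ 28   0   2   2   3]
 [ 11   9   8  23 158]] [[14.56516588 22.97867299]
 [14.04615385  4.02051282]
 [28.66666667  0.33333333]
 [14.44303797 20.38607595]]
[[  0   0  25  25 598]
 [  8  10   8   7  27]] [[11.98662207 11.93143813]
 [12.2962963  13.51851852]]
[[309.72652909 246.98173856]
 [309.4191447  266.33727799]] [[256.02516703 237.31900597]
 [258.05326533 239.77709821]]
```

View pics/z2.png

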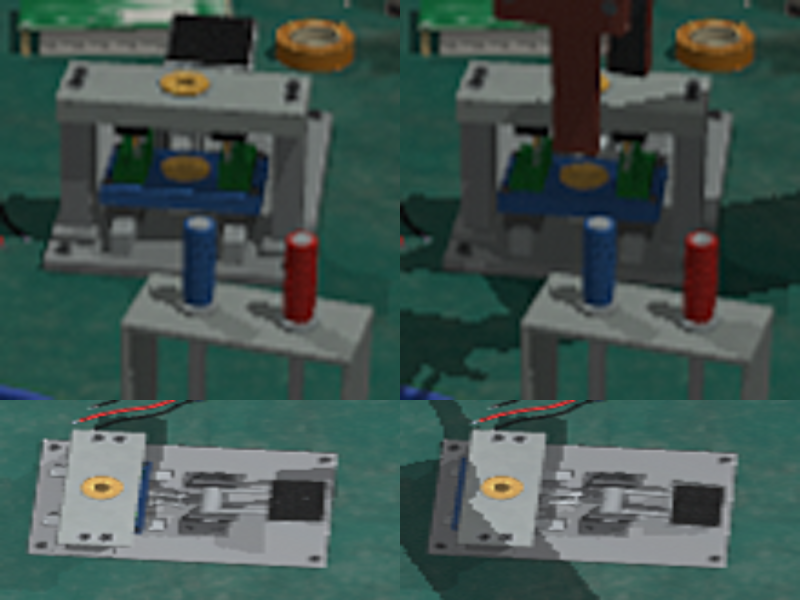

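The shuttle has moved in under the bridge and the pedal has stayed down. The blue head lines up with the predicted rod position (u≈309.5), so I'll grasp and lift.

```bash
timeout 300 python3 - <<'E'
from bench import *
from h import *
rod=np.array([.5109,.2785]); q=quat(77.3)
move_l([*rod,.136],.12); print(state()["ft_force"].round(1))
close(); s=state(); print(s["finger_gap"],s["finger_force"],s["ft_force"].round(1),s["ee_pos"])
move_l([*rod,.286],.12); s=state(); print(s["finger_gap"],s["finger_force"],s["ft_force"].round(1))
mid=[.52,.14,.286]
move_l([*BUSH,.286],.2); hold(.4)
s=state(); print(s["time"],s["joint_pos"].round(2),s["ee_pos"],s["ft_force"].round(2))
d={n:get_image(n) for n in("side","top")};pickle.dump(d,open("im3.pkl","wb"))
i=d["side"]; print(proj(i,[[*BUSH,.12],[*BUSH,.16],[*BUSH,.26]]))
cv2.imwrite("pics/z3.png",cv2.resize(i["frame"][140:260,240:380],None,fx=5.7,fy=5,interpolation=cv2.INTER_CUBIC))
E
```

```text
[0.9 0.1 0.9]
0.01647921597851965 29.99140352010727 [-0.5 -0.4  0.7] [0.51088832 0.27838897 0.13596147]
0.01618292624949577 29.990629255771637 [-0.1 -0.2 -1.7]
20.425 [-0.05 -0.07  1.29  0.    1.92 -1.4 ] [0.53461687 0.00918524 0.28598785] [ 0.51  0.16 -1.43]
[[305.97648872 211.17083686]
 [306.15666514 196.68086749]
 [306.63237495 158.90924228]]
```

View pics/z3.png

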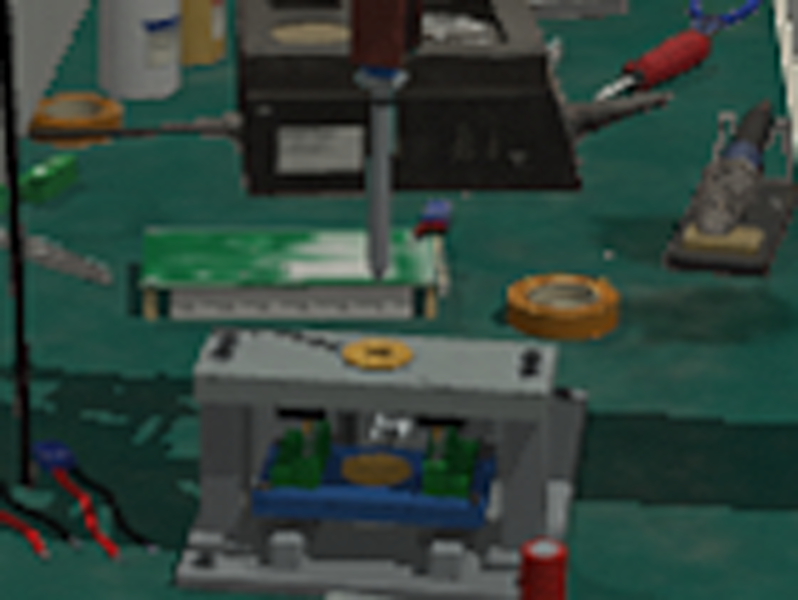

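The rod hangs upright in the gripper, with its tip at about (306.7,195.6) and the bush centre at about (306.1,211). I'll measure the column offset finely, then feel the way in.

```bash
timeout 300 python3 - <<'E'
from h import *
d=pickle.load(open("im3.pkl","rb"));i=d["side"];f=i["frame"].astype(float)
hsv=cv2.cvtColor(i["frame"],cv2.COLOR_BGR2HSV)
m=cv2.inRange(hsv,(12,110,80),(28,255,255))[200:222,290:325]; 
print("bush",np.argwhere(m).mean(0)+[200,290],np.argwhere(m).ptp(0) if hasattr(np.ndarray,'ptp') else "")
for r in range(158,194,3): print(r,f[r,300:314].mean(1).astype(int))
t=d["top"];h=cv2.cvtColor(t["frame"],cv2.COLOR_BGR2HSV)
d0=pickle.load(open("im2.pkl","rb"))["top"];m=cv2.inRange(cv2.cvtColor(d0["frame"],cv2.COLOR_BGR2HSV),(12,110,80),(28,255,255))[222:248,345:372]
c=np.argwhere(cv2.morphologyEx(m,cv2.MORPH_CLOSE,np.ones((5,5)))).mean(0)+[222,345];print(c,at_z(d0,c[::-1],.12))
E
```

```text
Traceback (most recent call last):
AttributeError: `ptp` was removed from the ndarray class in NumPy 2.0. Use np.ptp(arr, ...) instead.
```

```bash
timeout 300 python3 - <<'E'
from h import *
d=pickle.load(open("im3.pkl","rb"));i=d["side"];f=i["frame"].astype(float)
hsv=cv2.cvtColor(i["frame"],cv2.COLOR_BGR2HSV)
m=cv2.inRange(hsv,(12,110,80),(28,255,255))[200:222,290:325]; 
a=np.argwhere(cv2.morphologyEx(m,cv2.MORPH_CLOSE,np.ones((5,5))));print("bush",a.mean(0)+[200,290],a.min(0),a.max(0))
for r in range(158,194,3): print(r,f[r,300:314].mean(1).astype(int))
d0=pickle.load(open("im2.pkl","rb"))["top"];m=cv2.inRange(cv2.cvtColor(d0["frame"],cv2.COLOR_BGR2HSV),(12,110,80),(28,255,255))[222:248,345:372]
c=np.argwhere(cv2.morphologyEx(m,cv2.MORPH_CLOSE,np.ones((5,5)))).mean(0)+[222,345];print(c,at_z(d0,c[::-1],.12))
E
```

```text
bush [209.98333333 306.03333333] [ 0 10] [13 25]
158 [36 35 36 33 32 57 67 66 62 40 29 33 36 36]
161 [19 21 20 19 14 51 53 59 63 35 17 19 22 22]
164 [10 11 14 13 10 55 76 87 82 43 15 20 21 22]
167 [106 104 105  71  22  54  78  86  78  48  21  21  23  25]
170 [105 105 109  74  20  53  78  87  67  48  28  22  24  27]
173 [89 89 90 58 55 65 78 90 51 16 21 23 22 23]
176 [18 19 19 13 54 67 79 91 50 15 21 20 24 23]
179 [63 61 66 64 59 65 78 88 74 63 61 60 60 61]
182 [60 60 59 59 58 66 77 88 72 59 58 58 58 59]
185 [61 60 61 63 58 64 78 86 78 68 70 74 65 54]
188 [151 149 149 156 109  66  76  83  89  75  79 102 114 106]
191 [145 149 153 159 108  66  77  83  97  81  68  81 101 117]
[233.13131313 357.65656566] [0.53574445 0.00895495 0.12      ]
```

```bash
cat > go.py <<'E'
from bench import *
from h import *
def descend(p,f0,z1,step=.001,lim=3.,speed=.02):
    """lower tip to z1, shifting sideways along the sensed lateral force"""
    p=np.array(p,float)
    while p[2]-.126>z1:
        p[2]-=step; move_l(p,speed)
        f=state()["ft_force"]-f0
        if np.hypot(*f[:2])>1.5 or f[2]>lim: print("tip",round(p[2]-.126,4),f.round(1),p[:2].round(4))
        if f[2]>15 or np.hypot(*f[:2])>12: print("stop"); break
        n=np.hypot(*f[:2])
        if n>2: p[:2]+=f[:2]/n*min(.0006,.00015*n)
    s=state(); print(s["time"],s["ee_pos"].round(4),(s["ft_force"]-f0).round(1),s["finger_gap"]); return p
E
timeout 300 python3 - <<'E'
from go import *
p=[.5351,.0089,.286]
move_l(p,.05); p[2]=.249; move_l(p,.08); hold(.3); f0=np.mean([(hold(.05),state()["ft_force"])[1] for _ in range(6)],0)
print(f0); np.save("f0.npy",f0)
descend(p,f0,.100)
E
```

```text
[ 0.01237907 -0.16838471 -1.21497704]
27.7333 [0.5351 0.0089 0.2259] [0.6 0.5 0.4] 0.01691824500537866
```

```bash
timeout 300 python3 - <<'E'
from go import *
f0=np.load("f0.npy"); p=[.5351,.0089,.226]
p=descend(p,f0,.0212)
hold(.3);print((state()["ft_force"]-f0).round(1))
d={n:get_image(n) for n in("side","top")};i=d["side"]
print(proj(i,[[*BUSH,.126],[*BUSH,.120],[*BUSH,.021],[*BUSH,.036]]))
cv2.imwrite("pics/z4.png",cv2.resize(i["frame"][175:260,255:365],None,fx=7,fy=7,interpolation=cv2.INTER_CUBIC))
E
```

```text
tip 0.086 [ 0.6  1.4 -0.1] [0.5351 0.0089]
tip 0.039 [0.9 1.6 0.7] [0.5351 0.0089]
47.4833 [0.5351 0.0089 0.1469] [-1.   0.3 -0.3] 0.016120269807626857
[-0.3  0.3  0.1]
[[306.00316018 209.01939604]
 [305.97648872 211.17083686]
 [305.55382657 245.57256036]
 [305.61580686 240.49101917]]
```

View pics/z4.png

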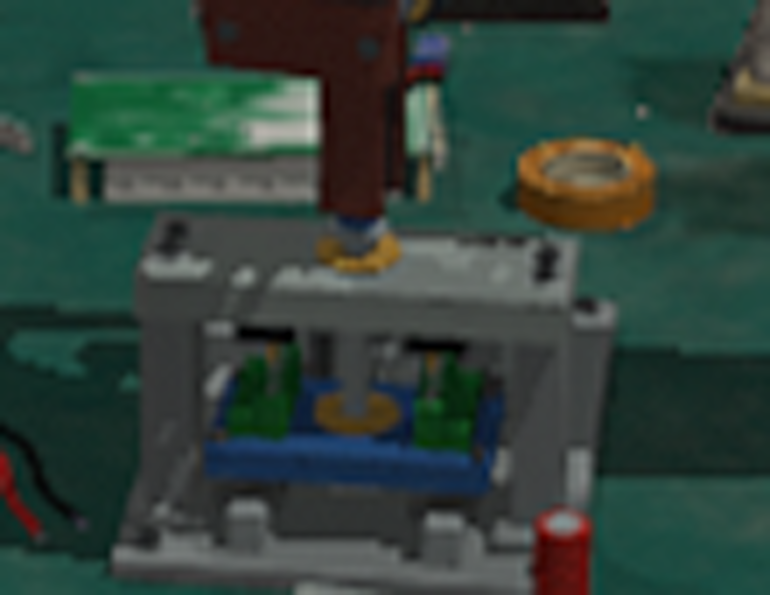

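The shank runs down through both bushes (about (306,232) at the lower one). The collar stands just above the upper bush at about (306,209), with no contact force, so I'm handing in.

```bash
timeout 100 python3 -c "
from bench import *
print(job_done()); print(state()['time'])"
```

```text
the job is handed in; nothing more can be done
None
the job is handed in; nothing more can be done
```

The job is handed in, with no verdict returned: the pedal is pressed to its stop and the shuttle in under the bridge. The blue-headed rod is held upright through both bushes, its nose about 15 mm below the lower bush and its collar about 6 mm above the upper one, with almost no force on it.

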